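# Fetch the second drawer knob from the fittings carousel

## Task

Turn the fittings carousel until the compartment with the round mushroom-shaped drawer knob faces the front, clear of the dust cover. Then take that knob out and stand it upright in the job tray beside its twin. Leave the twin standing in the tray and the other fittings in the carousel.

Things in the scene. Friction and masses are not known exactly. Their poses are not given: they have to be found in the camera images.
- carousel_stand: Fixed stand of the fittings carousel (wooden foot, steel spindle, clear dust cover). Origin on the bench at the turning axis, z up, -x to the carousel's front (towards the robot, within 15 degrees). The cover: 4 mm sheet, top 69 mm above the bench (nut: 77 mm), from 45 mm in front of the axis to 102 mm behind, up to 110 mm to each side; further forward it is open from above.
- carousel (a joint): Rotation of the carousel's tray about the spindle, rad, 0 where it starts, positive anticlockwise from above. Turns freely either way, up to two turns; light friction (about 0.1 N m, 1 N at a post); it stays where it is left.
- carousel_floor (a point): The turning tray: point on the axis at its floor, 20 mm above the bench. Dark wooden disc 284 mm across, five equal compartments (72 degrees) with walls 18 mm high, 4 mm thick, outer wall 118 mm from the axis. The fittings stand about 90 mm from the axis, one per compartment, and ride round with the tray.
- knob_mid (a point): The knob that is wanted: turned round mushroom-shaped drawer knob of pale wood, standing upright in one of the carousel's compartments, never the front one at the start. 40 mm high; foot 26 mm across, neck 18 mm, head 34 mm across (its widest, cylindrical part is 22 to 34 mm above the underside). Point on its axis half-way up, 20 mm above its underside; z is its axis. About 30 g.
- mate_mid (a point): The first knob of the pair, same shape and size as the wanted one, standing upright in the job tray towards one end. Point half-way up, 20 mm above its underside.
- job_tray: Shallow open dark wooden job tray, fixed to the bench, 180 mm (its x) by 110 mm (its y), 24 mm high, walls 6 mm, floor 6 mm thick. Origin at the centre of its underside, on the bench. It may lie turned any way round; the first knob stands on its -x half and the +x half is empty.
- post0 (a point): Centre of the top of an upright round wooden post, 12 mm thick, on the carousel's rim, 130 mm from the axis: top 110 mm above the bench, 90 mm above the tray's floor. One stands at the outer end of each of the five compartment walls, 72 degrees apart; gripped or pushed, it turns the carousel.
- post1 (a point): Centre of the top of an upright round wooden post, 12 mm thick, on the carousel's rim, 130 mm from the axis: top 110 mm above the bench, 90 mm above the tray's floor. One stands at the outer end of each of the five compartment walls, 72 degrees apart; gripped or pushed, it turns the carousel.
- post2 (a point): Centre of the top of an upright round wooden post, 12 mm thick, on the carousel's rim, 130 mm from the axis: top 110 mm above the bench, 90 mm above the tray's floor. One stands at the outer end of each of the five compartment walls, 72 degrees apart; gripped or pushed, it turns the carousel.
- post3 (a point): Centre of the top of an upright round wooden post, 12 mm thick, on the carousel's rim, 130 mm from the axis: top 110 mm above the bench, 90 mm above the tray's floor. One stands at the outer end of each of the five compartment walls, 72 degrees apart; gripped or pushed, it turns the carousel.
- post4 (a point): Centre of the top of an upright round wooden post, 12 mm thick, on the carousel's rim, 130 mm from the axis: top 110 mm above the bench, 90 mm above the tray's floor. One stands at the outer end of each of the five compartment walls, 72 degrees apart; gripped or pushed, it turns the carousel.
- cone_foot_mid (a point): One of the other fittings in the carousel: plain wooden furniture foot, a truncated cone, 34 mm wide below, 22 mm above, 32 mm high; point half-way up.
- square_pull_mid (a point): One of the other fittings in the carousel: small square wooden pull, 30 x 30 x 26 mm high; point half-way up.
- bracket_mid (a point): One of the other fittings in the carousel: small steel L-bracket, 40 x 24 mm foot and 40 mm high; point 20 mm above its underside, midway along its foot.
- bumper_mid (a point): One of the other fittings in the carousel: low black rubber bumper disc, 38 mm across, 14 mm high; point half-way up.

How it is judged (in metres and radians):
On the way:
1. the wanted knob, still in its compartment, has been brought to the front of the carousel by turning it (no more than 35 mm to either side of the front line through the axis) (y of knob_mid in the frame of carousel_stand between -0.035 and 0.035 m and x of knob_mid in the frame of carousel_stand between -0.118 and -0.06 m and z of knob_mid in the frame of carousel_stand below 0.046 m and velocity of joint carousel between -0.1 and 0.1 rad/s), for 0.2 s.
At the end, for the whole second after the job is handed in: The wanted knob stands upright (within 0.15 rad) on the job tray's floor, inside its walls; its twin still stands upright in the tray; the four other fittings are still inside the carousel's outer wall; the carousel is at rest (x of knob_mid in the frame of job_tray between -0.08 and 0.08 m and y of knob_mid in the frame of job_tray between -0.046 and 0.046 m and z of knob_mid in the frame of job_tray between 0.02 and 0.032 m and angle between each of knob_mid, mate_mid's own z axis and vertical below 0.15 rad and x of mate_mid in the frame of job_tray between -0.08 and 0.08 m and y of mate_mid in the frame of job_tray between -0.046 and 0.046 m and z of mate_mid in the frame of job_tray below 0.032 m and horizontal distance between each of cone_foot_mid, square_pull_mid, bracket_mid, bumper_mid and carousel_stand below 0.118 m and height (world z) of cone_foot_mid between 0.018 and 0.06 m and height (world z) of square_pull_mid between 0.018 and 0.06 m and height (world z) of bracket_mid between 0.018 and 0.06 m and height (world z) of bumper_mid between 0.018 and 0.06 m and velocity of joint carousel between -0.05 and 0.05 rad/s); the robot touches nothing.
It also fails if it takes over 72 s, if anything falls off the work surface, if the arm or the gripper's body presses on something with over 40 N, if the wrist force passes 120 N, or if a joint passes its speed limit or range.

## Robot

A 6-joint arm with a two-finger parallel gripper is mounted at the origin on the work surface. World frame = base frame: x ahead of the robot, y to its left, z up, the work surface at z = 0. Lengths are in mm, angles in rad, forces in N, time in s.
With the tool pointing down it reaches from about 325 to 775 mm from the base axis. Payload 5.5 kg.
Tool frame: the origin (TCP) lies between the finger pads; the fingertips stand manip.tcp_to_tips ahead of it and the grasp point (between the pads) lies 8 mm behind it (manip.tcp_to_tips is the distance from the TCP to the fingertips, in mm); z points along the fingers, y is the line along which they close (so a half turn about z gives the same grasp; the last joint's range is limited). The gripper opens to 88 mm and grips with 3 to 60 N. Pads are 20 mm wide; open, the fingers measure 115 mm over their backs; the gripper's body (75 mm by 178 mm) begins 61 mm behind the grasp point.
Start: joints at [-1.385, 0.091, 1.231, -0, 1.82, -0.057], TCP at [144.252, -582.416, 233.631] pointing down, gripper open.
Joint ranges: [-2.87, 2.87], [-0.86, 2.18], [0.17, 2.46], [-1.51, 4.65], [0.06, 2.69], [-2.65, 2.65]. Speed limits (rad/s): [2.57, 2.57, 3.01, 3.14, 3.14, 3.14].

## Interface

Orientations are given as a rotation vector (axis times angle).
In Python, from workcell import manip gives the robot as it stands. The module is installed in compiled form; this text tells all that it offers.
- The arm moves only by the shell command python3 -m pendant 'ROWS' [FORCE]. ROWS is JSON, a list that holds one entry, the list of rows, each a list of 7 numbers: the shift along the world's x, y, z in m, then the turn, a rotation vector about the world's x, y, z in degrees, then the gripper's target within -1 to 1 (shut at 1, half-way at 0, fully open at -1). A call has 1 to 8 rows; each row shifts and turns the commanded pose from where the row before left it; what a row does not reach is not made up. A row lasts 1/8 s, in which the tool goes at most 62.5 mm and 10.7 degrees, less where a joint would pass 70% of its speed; a pose out of reach is approached as far as the arm can. A call is refused whole if a number of a shift passes 0.0625 or a number of a turn 10.7, either way. A call with a gripper value outside its range is refused whole. The fingers move at their own pace and stop on an object; FORCE is the grip in N (left out, the last holds). Time passes only in rows, so rows that do not move let the fingers close. It gives the time, the measured TCP pose, the force, the opening and the grip force at its end, in the units of the state.
- manip.get_obs(): the state, without advancing time (a new reading comes with each control period).
- manip.snapshot(name): name is "side" or "top"; returns the picture (384x512x3 uint8, red, green, blue); there is no depth.
- manip.camera_model(name): a dict with "fx", "fy", "cx", "cy" (pixels), "k1" (the pictures are not rectified: a ray, as slopes to the right and down, at radius r is drawn at 1 + k1 r^2 times it, then the intrinsics apply), "rvec" (rotation vector, rad) and "tvec" (3), from world to camera coordinates, as OpenCV has them. Camera axes: x right, y down, z forward; pixel columns grow to the right and rows downward; lengths in mm; the calibration is good to about 2 mm. A picture is of the moment at which its call begins. camera_model takes no time and is no camera call.
- manip.close_job(): hands the job in; it is judged then, once.
Trained networks look in the newest picture that a camera, given by its name, has taken for a name from the list of things; names that differ only in an ending like _2 or _b are one class to them, and where a whole thing is asked for, a point or a joint stands for the part that bears it (a point fixed in the world has none). Each returns a list of dicts, best first, with "score" (0 to 1); they miss things now and then, are a little off and sometimes report something else, mostly with a low value. They report only what shows in the picture. A call takes as long as a camera call.
- manip.boxes_of(camera, thing): "extent" ([centre column, centre row, width, height] as shares, 0 to 1, of the picture: columns of its width, rows of its height, round what is visible of it).
- manip.pinpoint(camera, thing): "centre" ([column, row] as shares, 0 to 1, of the picture: columns of its width, rows of its height: a listed point, or the origin of a listed thing).
The state is a dict: "t": time; "joints": joint angles; "qvel": joint speeds; "joint_efforts": joint torques, N m; "position": TCP position; "eef_rot": TCP orientation; "contact_force": force on the tool from outside, world axes, zero at the start; "ft_torque": the same for the moment, N m; "grip_width": opening from 0.0 (shut) to 1.0 (fully open); "finger_force": force on a finger pad.
Only numpy, scipy, OpenCV 4.12 (cv2) and the standard library are available. Lean on these libraries where they do the work, as an engineer would, in place of code of your own. Each camera call takes 0.05 s, during which the arm holds its last target. There are 200 camera calls.

## Working session

There is one attempt and no reset: what is moved stays moved. The work goes in short steps, Python scripts to look and compute and a shell command to move; the robot and the scene stay as the last step left them, time stands still between calls to the robot, and variables do not carry over. Pictures are saved under pics/ and viewed, at most 10 in all, crops included, and the job is handed in when it is done.

```bash
mkdir -p pics; cat > h.py <<'E'
import numpy as np, cv2
from workcell import manip
def ray(cam,px):
    m=manip.camera_model(cam);R=cv2.Rodrigues(np.array(m['rvec'],float))[0];t=np.array(m['tvec'],float)
    d=np.array([(px[0]-m['cx'])/m['fx'],(px[1]-m['cy'])/m['fy']]);s=d.copy()
    for _ in range(30): s=d/(1+m['k1']*(s@s))
    return -R.T@t, R.T@np.array([s[0],s[1],1.])
def atz(cam,px,z):
    o,d=ray(cam,px);return o+d*(z-o[2])/d[2]
def pix(cam,P):
    m=manip.camera_model(cam);R=cv2.Rodrigues(np.array(m['rvec'],float))[0]
    c=R@np.array(P,float)+np.array(m['tvec'],float);s=c[:2]/c[2];s=s*(1+m['k1']*(s@s))
    return np.array([s[0]*m['fx']+m['cx'],s[1]*m['fy']+m['cy']])
def tri(p1,p2):
    A=np.zeros((3,3));b=np.zeros(3)
    for c,p in (('top',p1),('side',p2)):
        o,d=ray(c,p);d/=np.linalg.norm(d);M=np.eye(3)-np.outer(d,d);A+=M;b+=M@o
    return np.linalg.solve(A,b)
def snap(c,f=None):
    im=manip.snapshot(c)
    if f: cv2.imwrite('pics/'+f,im[:,:,::-1])
    return im
def pts(c,t):
    return [(np.round(np.array(r['centre'])*[512,384],1),round(r['score'],2)) for r in manip.pinpoint(c,t)]
E
python3 - <<'E'
from h import *
a=snap('top');b=snap('side')
cv2.imwrite('pics/a.png',cv2.resize(np.vstack([a,b])[:,:,::-1],(400,600))) 
cv2.imwrite('pics/top.png',cv2.resize(a[:,:,::-1],(800,600)));cv2.imwrite('pics/side.png',cv2.resize(b[:,:,::-1],(800,600)))
print(manip.tcp_to_tips)
Z=dict(carousel_stand=0,carousel_floor=20,knob_mid=40,mate_mid=26,job_tray=0,post0=110,cone_foot_mid=36,square_pull_mid=33,bracket_mid=40,bumper_mid=27)
for t,z in Z.items():
    for c in ('top','side'):
        print(t,c,[(p.tolist(),s,np.round(atz(c,p,z)[:2]).tolist()) for p,s in pts(c,t)])
for c in('top','side'): print(c,ray(c,(256,192)))
E
```

```text
11.0
carousel_stand top [([323.5, 187.5], 0.58, [581.0, -144.0])]
carousel_stand side [([306.8, 184.8], 0.93, [571.0, -129.0])]
carousel_floor top []
carousel_floor side [([354.0, 173.1], 0.7, [478.0, -208.0]), ([305.5, 178.9], 0.6, [575.0, -125.0])]
knob_mid top [([292.6, 209.7], 0.51, [532.0, -67.0]), ([381.3, 149.6], 0.26, [661.0, -270.0])]
knob_mid side [([311.5, 188.8], 0.67, [538.0, -75.0])]
mate_mid top [([139.7, 227.0], 0.77, [502.0, 276.0]), ([322.6, 186.4], 0.21, [582.0, -137.0])]
mate_mid side [([246.0, 315.1], 0.8, [503.0, 278.0])]
job_tray top [([154.2, 205.8], 0.86, [549.0, 248.0])]
job_tray side [([233.9, 299.9], 0.94, [548.0, 248.0]), ([302.4, 115.7], 0.38, [727.0, -434.0])]
post0 top [([268.2, 186.5], 0.95, [582.0, -11.0]), ([312.9, 244.6], 0.94, [459.0, -100.0]), ([381.2, 226.6], 0.86, [492.0, -243.0]), ([314.1, 128.7], 0.79, [700.0, -110.0]), ([383.8, 150.6], 0.56, [650.0, -255.0])]
post0 side [([355.8, 172.3], 0.96, [449.0, -96.0]), ([257.0, 140.7], 0.9, [696.0, -94.0]), ([280.1, 172.6], 0.68, [591.0, -12.0]), ([303.5, 118.6], 0.63, [644.0, -245.0]), ([358.7, 135.0], 0.61, [493.0, -242.0])]
cone_foot_mid top [([321.8, 184.5], 0.27, [586.0, -134.0])]
cone_foot_mid side [([355.8, 133.2], 0.47, [531.0, -364.0]), ([306.5, 183.3], 0.28, [558.0, -92.0])]
square_pull_mid top []
square_pull_mid side []
bracket_mid top []
bracket_mid side []
bumper_mid top [([313.5, 128.5], 0.64, [714.0, -121.0]), ([338.2, 227.2], 0.53, [489.0, -170.0])]
bumper_mid side [([339.5, 179.5], 0.43, [498.0, -157.0])]
top (array([ 541.46900094,   34.53137137, 1069.21903149]), array([ 0.03089171, -0.02067046, -0.99936571]))
side (array([291.33370527, 608.06243247, 647.01513691]), array([ 0.38023479, -0.6547442 , -0.65347125]))
```

View pics/top.png

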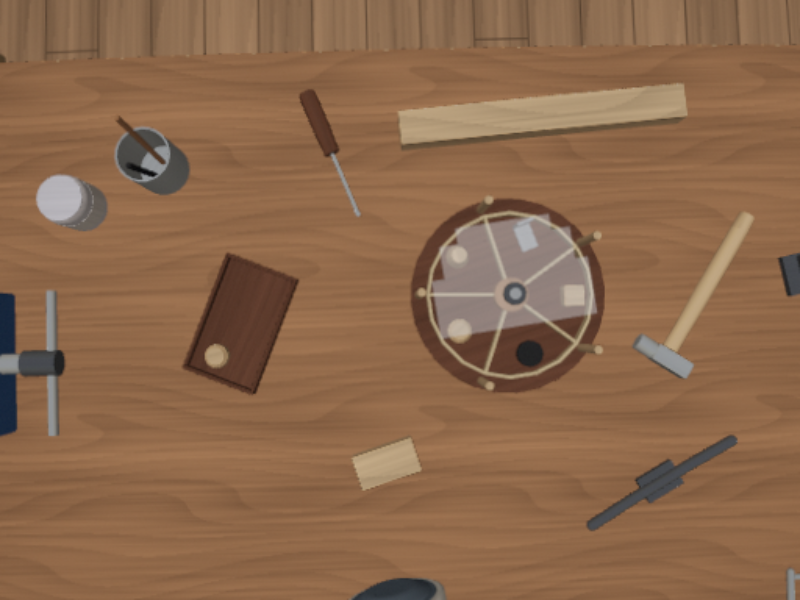

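View pics/side.png

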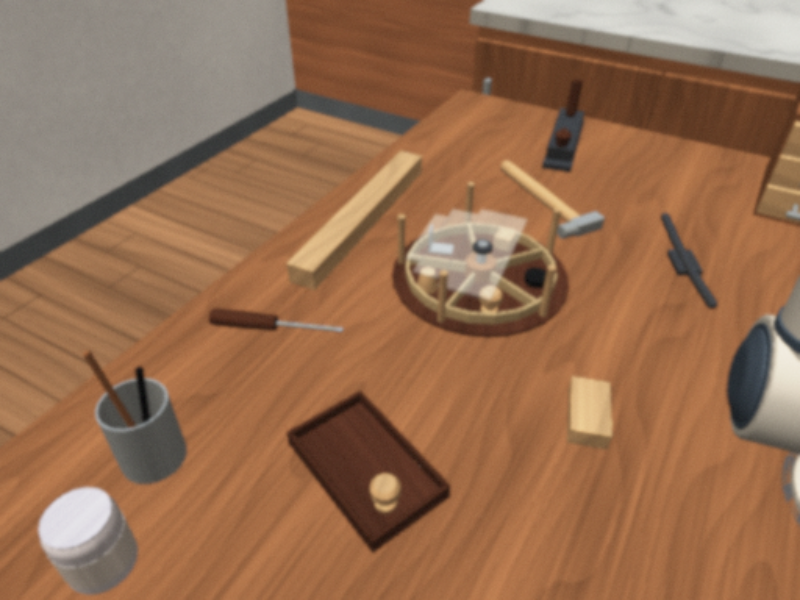

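The top view shows the carousel axis near px (326,188), the cover's front edge facing slightly right of straight down, and the knob at (293,211) just under that edge, front-left. The tray is at (154,206) with its twin at (139,227) in its lower end. The side view agrees.

```bash
python3 - <<'E'
from h import *
T=np.array([[268.2,186.5],[312.9,244.6],[381.2,226.6],[383.8,150.6],[314.1,128.7]])
S=np.array([[280.1,172.6],[355.8,172.3],[358.7,135.0],[303.5,118.6],[257.0,140.7]])
P=np.array([tri(a,b) for a,b in zip(T,S)]);print(P.round(1))
c=P[:,:2].mean(0);print('c',c,np.hypot(*(P[:,:2]-c).T),np.degrees(np.arctan2(*(P[:,:2]-c).T[::-1]))%360)
k=tri([293,210.5],[311.5,188.8]);print('knob',k,np.hypot(*(k[:2]-c)),np.degrees(np.arctan2(*(k[:2]-c)[::-1])))
e=[atz('top',np.array(q)*.64,69)[:2] for q in((440,337),(597,313))];d=e[1]-e[0];print('front',np.degrees(np.arctan2(-abs(d[0]),d[1]))%360, e)
n=np.array([d[1],-d[0]])/np.hypot(*d);print(n,(e[0]-c)@n)
print('mate',tri([139.7,227],[246,315.1]),'tray',tri([154.2,205.8],[233.9,299.9]))
o=manip.get_obs();print(o['position'],cv2.Rodrigues(np.array(o['eef_rot']))[0].round(3),o['t'])
E
```

```text
[[ 585.2   -9.   113.9]
 [ 454.8 -101.9  103.7]
 [ 492.8 -243.1  109.6]
 [ 650.2 -257.6  101.6]
 [ 703.6 -110.9   97.9]]
c [ 577.32441092 -144.50340726] [135.72517687 129.72428773 129.8457698  134.5662475  130.64454332] [ 86.67418965 160.84218056 229.40775206 302.80816342  14.91803224]
knob [532.29233874 -65.79997874  49.22910308] 90.67589087010174 119.77707680481261
front 187.00342935582054 [array([519.89713233, -39.82276015]), array([ 546.83119062, -259.07457122])]
[-0.99253886 -0.12192875] 44.235224862344396
mate [502.93227892 276.70348467  24.78743813] tray [548.87872655 247.52959566  -0.66225244]
[ 144.28313429 -582.41937002  233.664111  ] [[ 0.971  0.24   0.   ]
 [ 0.24  -0.971 -0.   ]
 [ 0.     0.    -1.   ]] 1.1
```

```bash
python3 -m pendant '[[[0.031,0.048,0,0,0,0,0],[0.031,0.048,0,0,0,0,0],[0.031,0.048,0,0,0,0,0],[0.031,0.048,0,0,0,0,0],[0.031,0.048,0,0,0,0,0],[0.031,0.048,0,0,0,0,0],[0.031,0.048,0,0,0,0,0],[0.031,0.048,0,0,0,0,0]]]' 10
```

```text
t: 2.1
position: [392.9, -196.7, 233.9]
eef_rot: [3.118, 0.38, 0.001]
contact_force: [0.6, 0.2, -0.2]
grip_width: 0.5
finger_force: 0.0
```

```bash
python3 -m pendant '[[[0.021,0.032,0,0,0,0,0],[0.021,0.032,0,0,0,0,0],[0.0215,0.0335,0,0,0,0,0],[0,0,-0.04,0,0,0,0],[0,0,-0.04,0,0,0,0],[0,0,-0.02,0,0,0,0],[0,0,0,0,0,0,0]]]' && python3 - <<'E'
from h import *
o=manip.get_obs();p=o['position'];print(p)
a=snap('top');b=snap('side')
for c in ('top','side'):
    x=pix(c,[p[0],p[1],p[2]-8]);print(c,x,pix(c,[456.5,-99,110]))
cv2.imwrite('pics/b.png',np.hstack([cv2.resize(a[170:290,230:370,::-1],(400,400)),cv2.resize(b[90:220,300:430,::-1],(400,400))]))
E
```

```text
t: 2.98
position: [455.1, -100.8, 132.6]
eef_rot: [-3.117, -0.38, 0.004]
contact_force: [-0.2, 0.5, 0.2]
grip_width: 0.499
finger_force: 0.0
[ 455.0500468  -100.8066885   132.56176729]
top [314.52009914 247.26346106] [312.60072422 245.97135124]
side [355.07421067 164.88794038] [353.09180863 170.45084853]
```

View pics/b.png

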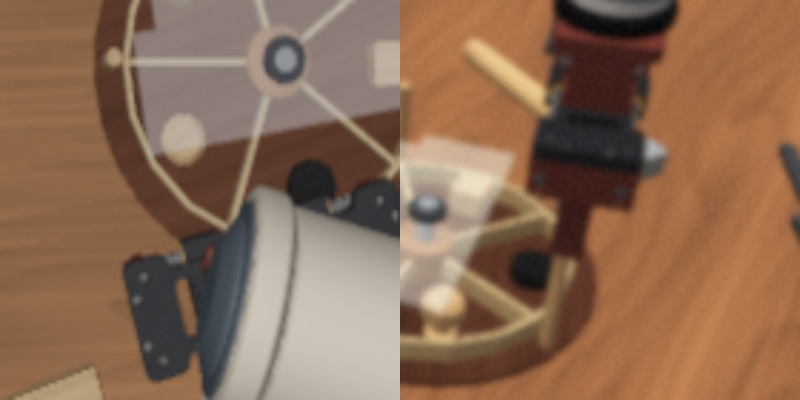

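The crops show the fingers straight above the front post (side crop at (555,250)), and the knob is clear at (185,140) in the top crop. I'll lower the gripper and grip the post.

```bash
python3 -m pendant '[[[0.001,0,-0.022,0,0,0,0],[0,0.001,-0.022,0,0,0,0],[0,0,0,0,0,0,0.9],[0,0,0,0,0,0,0.9],[0,0,0,0,0,0,0.9],[0,0,0,0,0,0,0.9]]]' 10
```

```text
t: 3.82
position: [457.2, -100.0, 91.0]
eef_rot: [3.118, 0.38, 0.002]
contact_force: [-0.2, 0.2, 3.9]
grip_width: 0.137
finger_force: 10.0
```

```bash
python3 -m pendant '[[[-0.0037,-0.0117,0,0,0,0,0.9],[-0.0026,-0.012,0,0,0,0,0.9],[-0.0014,-0.0122,0,0,0,0,0.9],[-0.0002,-0.0123,0,0,0,0,0.9],[0.001,-0.0122,0,0,0,0,0.9],[0.0021,-0.0121,0,0,0,0,0.9]]]'; python3 -m pendant '[[[0.0033,-0.0118,0,0,0,0,0.9],[0.0044,-0.0115,0,0,0,0,0.9],[0.0055,-0.011,0,0,0,0,0.9],[0.0065,-0.0104,0,0,0,0,0.9],[0.0075,-0.0097,0,0,0,0,0.9],[0.0084,-0.009,0,0,0,0,0.9],[0,0,0,0,0,0,0.9],[0,0,0,0,0,0,0.9]]]'
```

```text
t: 4.58
position: [452.4, -173.3, 90.8]
eef_rot: [3.118, 0.381, 0.003]
contact_force: [0.2, 2.0, 5.1]
grip_width: 0.135
finger_force: 10.0
t: 5.58
position: [488.0, -236.7, 90.6]
eef_rot: [3.117, 0.38, 0.003]
contact_force: [0.3, -0.6, 4.5]
grip_width: 0.13
finger_force: 10.0
```

```bash
python3 -m pendant '[[[0,0,0,0,0,0,0],[0,0,0,0,0,0,0],[0,0,0,0,0,0,0],[0,0,0.03,0,0,0,0],[0,0,0.05,0,0,0,0],[-0.02,-0.05,0.03,0,0,0,0],[-0.02,-0.05,0,0,0,0,0],[0,0,0,0,0,0,0]]]'; python3 - <<'E'
from h import *
a=snap('top');b=snap('side')
for t,z in dict(knob_mid=40,post0=110,carousel_stand=0).items():
    for c in ('top','side'):
        print(t,c,[(p.tolist(),s,np.round(atz(c,p,z)[:2]).tolist()) for p,s in pts(c,t)])
cv2.imwrite('pics/c.png',np.hstack([cv2.resize(a[110:270,240:400,::-1],(400,400)),cv2.resize(b[90:220,240:370,::-1],(400,400))]))
E
```

```text
t: 6.58
position: [446.0, -338.5, 199.4]
eef_rot: [3.119, 0.373, -0.001]
contact_force: [0.5, 0.4, -0.0]
grip_width: 0.501
finger_force: 0.0
knob_mid top [([331.8, 226.2], 0.6, [493.0, -153.0])]
knob_mid side [([341.3, 178.1], 0.46, [492.0, -148.0])]
post0 top [([320.1, 122.6], 0.95, [712.0, -123.0]), ([384.0, 158.6], 0.8, [633.0, -254.0]), ([270.2, 180.9], 0.8, [593.0, -15.0]), ([306.9, 240.3], 0.63, [469.0, -88.0]), ([378.0, 228.1], 0.57, [489.0, -236.0])]
post0 side [([348.2, 172.7], 0.92, [463.0, -86.0]), ([307.2, 118.9], 0.87, [635.0, -248.0]), ([279.6, 173.7], 0.73, [590.0, -8.0]), ([258.3, 135.4], 0.56, [705.0, -116.0])]
carousel_stand top [([320.7, 189.7], 0.86, [576.0, -137.0]), ([156.9, 207.0], 0.36, [546.0, 241.0])]
carousel_stand side [([304.7, 183.1], 0.89, [579.0, -132.0])]
```

View pics/c.png

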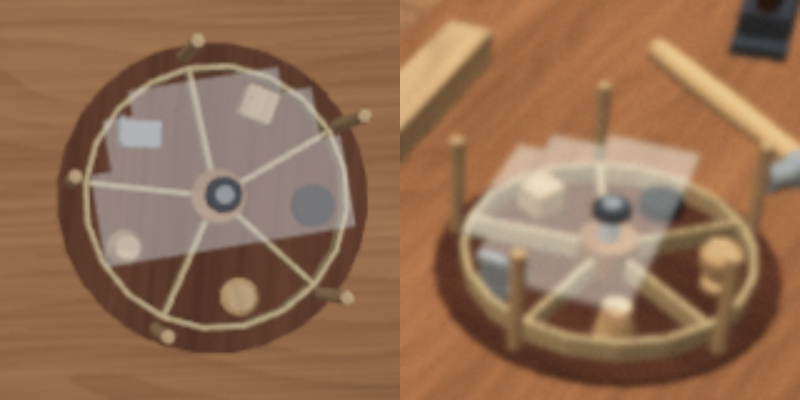

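The knob is now in front, clear of the cover (top crop (239,296)), and the other fittings are still in place. Next I'll refine its position.

```bash
python3 - <<'E'
from h import *
a=snap('top')
hsv=cv2.cvtColor(a,cv2.COLOR_RGB2HSV)
x0,y0=322,215
m=(hsv[y0:243,x0:350,2]>140).astype(np.uint8)
for r in m: print(''.join('.#'[v] for v in r))
n,l,s,c=cv2.connectedComponentsWithStats(m);i=1+np.argmax(s[1:,4]);p=c[i]+[x0,y0];print(s[i],p,atz('top',p,50))
for q in pts('top','knob_mid'):print(q,atz('top',q[0],40))
for r in manip.boxes_of('top','knob_mid'): e=np.array(r['extent'])*[512,384,512,384];print(e,atz('top',e[:2],48))
o=tri(p,[344,174]);print(o)
E
```

```text
............................
............................
............................
............................
............................
............................
...........#####............
.........#########..........
........###########.........
.......#############........
.......#############........
......##############........
......###############.......
......###############.......
......###############.......
......###############.......
.......#############........
.......#############........
........###########.........
.........#########.........#
............####.........###
......................######
....................######..
.................#######....
..........###########.......
##################..........
############................
............................
[  6   6  15  15 175] [334.97142857 227.97142857] [ 489.13555165 -157.89329034   50.        ]
(array([334.6, 228.3]), 0.46) [ 487.91892668 -158.92924754   40.        ]
[335.2576 228.0576  14.4896  14.0928] [ 488.82451613 -158.89831577   48.        ]
[ 489.60114504 -158.29406482   46.61787522]
```

```bash
python3 -m pendant '[[[0.011,0.045,0,0,0,0,-0.4],[0.011,0.045,0,0,0,0,-0.4],[0.011,0.045,0,0,0,0,-0.4],[0.01,0.0455,0,0,0,0,-0.4],[0,0,-0.04,0,0,0,-0.4],[0,0,-0.03,0,0,0,-0.4],[0,0,-0.01,0,0,0,-0.4],[0,0,0,0,0,0,-0.4]]]' 12
```

```text
t: 8.12
position: [490.4, -155.3, 119.6]
eef_rot: [-3.118, -0.38, 0.001]
contact_force: [-0.4, -0.8, 0.1]
grip_width: 0.701
finger_force: 0.0
```

```bash
python3 -m pendant '[[[-0.001,-0.0025,-0.03,0,0,0,-0.4],[0,0,-0.025,0,0,0,-0.4],[0,0,-0.016,0,0,0,-0.4],[0,0,0,0,0,0,-0.4],[0,0,0,0,0,0,0.5],[0,0,0,0,0,0,0.5],[0,0,0,0,0,0,0.5],[0,0,0,0,0,0,0.5]]]' 12
```

```text
t: 9.12
position: [489.9, -157.9, 49.3]
eef_rot: [3.118, 0.38, 0.002]
contact_force: [-0.6, 0.1, 2.1]
grip_width: 0.378
finger_force: 12.0
```

```bash
python3 -m pendant '[[[0,0,0.02,0,0,0,0.5],[0,0,0.03,0,0,0,0.5],[0,0,0.03,0,0,0,0.5],[0,0,0.03,0,0,0,0.5],[0,0,0.03,0,0,0,0.5],[0,0,0,0,0,0,0.5]]]'; python3 -m pendant '[[[0.0125,0.045,0,0,0,0,0.5],[0.0125,0.049,0,0,0,0,0.5],[0.0125,0.05,0,0,0,0,0.5],[0.0125,0.05,0,0,0,0,0.5],[0.0125,0.05,0,0,0,0,0.5],[0.0125,0.05,0,0,0,0,0.5],[0.0125,0.05,0,0,0,0,0.5],[0.0105,0.047,0,0,0,0,0.5]]]'; python3 -m pendant '[[[0,0,-0.03,0,0,0,0.5],[0,0,-0.02,0,0,0,0.5],[0,0,0,0,0,0,0.5]]]'; python3 - <<'E'
from h import *
print(manip.get_obs()['position'])
a=snap('top');b=snap('side')
for c in ('top','side'): print(pts(c,'job_tray'),pts(c,'knob_mid'))
cv2.imwrite('pics/d.png',np.hstack([cv2.resize(a[140:270,90:220,::-1],(400,400)),cv2.resize(b[210:370,160:320,::-1],(400,400))]))
E
```

```text
t: 9.88
position: [490.8, -158.3, 192.7]
eef_rot: [3.115, 0.38, 0.009]
contact_force: [-0.2, -0.0, -0.6]
grip_width: 0.378
finger_force: 12.0
t: 10.88
position: [587.3, 234.8, 187.0]
eef_rot: [3.118, 0.381, -0.003]
contact_force: [-0.6, -0.9, -0.6]
grip_width: 0.381
finger_force: 12.0
t: 11.25
position: [586.1, 232.2, 135.2]
eef_rot: [3.117, 0.379, -0.009]
contact_force: [-0.7, -0.0, -0.7]
grip_width: 0.377
finger_force: 12.0
[586.13663521 232.19599138 135.24630971]
[(array([155.7, 206.3]), 0.75), (array([322.8, 184.7]), 0.55), (array([139.5, 225.2]), 0.44)] []
[(array([234.3, 299.2]), 0.73)] [(array([215.3, 237.2]), 0.74)]
```

View pics/d.png

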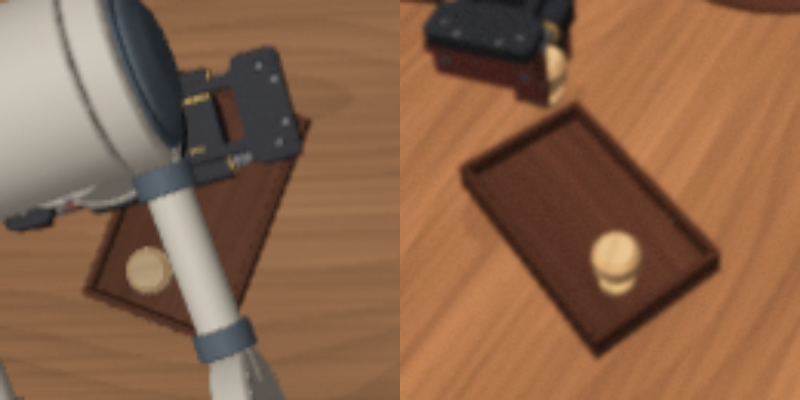

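The knob is held upright (side crop (555,75)) over the empty half of the tray, and the twin is still standing. Lowering now.

```bash
python3 -m pendant '[[[0,0,-0.03,0,0,0,0.5],[0,0,-0.03,0,0,0,0.5],[0,0,-0.025,0,0,0,0.5],[0,0,-0.009,0,0,0,0.5],[0,0,-0.003,0,0,0,0.5],[0,0,0,0,0,0,0.5]]]'
```

```text
t: 12.3
position: [588.2, 233.3, 43.0]
eef_rot: [-3.118, -0.38, -0.003]
contact_force: [0.5, -0.1, 0.2]
grip_width: 0.377
finger_force: 12.0
```

```bash
python3 -m pendant '[[[0,0,-0.003,0,0,0,0.5],[0,0,-0.002,0,0,0,0.5],[0,0,-0.001,0,0,0,0.5],[0,0,0,0,0,0,0.5]]]';  python3 -m pendant '[[[0,0,-0.001,0,0,0,0.5],[0,0,0,0,0,0,0.5],[0,0,0,0,0,0,0.5]]]'
```

```text
t: 12.8
position: [587.5, 233.2, 35.5]
eef_rot: [3.118, 0.381, -0.0]
contact_force: [-0.5, 0.0, -0.0]
grip_width: 0.377
finger_force: 12.0
t: 13.18
position: [587.8, 233.3, 35.4]
eef_rot: [-3.118, -0.38, -0.001]
contact_force: [-1.1, -0.7, 4.8]
grip_width: 0.379
finger_force: 12.0
```

Contact with the tray floor. I'll release and retreat.

```bash
python3 -m pendant '[[[0,0,0,0,0,0,0],[0,0,0,0,0,0,-0.1],[0,0,0,0,0,0,-0.1],[0,0,0,0,0,0,-0.1],[0,0,0.02,0,0,0,-0.1],[0,0,0.04,0,0,0,-0.1],[0,0,0.05,0,0,0,-0.1],[0,0,0.05,0,0,0,-0.1]]]'; python3 -m pendant '[[[0,-0.05,0,0,0,0,-0.1],[-0.02,-0.05,0,0,0,0,-0.1],[-0.02,-0.05,0,0,0,0,-0.1],[-0.02,-0.05,0,0,0,0,-0.1],[0,0,0,0,0,0,-0.1],[0,0,0,0,0,0,-0.1]]]'; python3 - <<'E'
from h import *
a=snap('top');b=snap('side')
for c in ('top','side'): print([(p,s,atz(c,p,26).round()) for p,s in pts(c,'knob_mid')])
cv2.imwrite('pics/e.png',np.hstack([cv2.resize(a[110:270,90:250,::-1],(400,400)),cv2.resize(b[90:370,160:440,::-1],(400,400))]))
E
```

```text
t: 14.18
position: [587.5, 233.2, 198.0]
eef_rot: [-3.118, -0.38, -0.003]
contact_force: [-0.2, 0.2, 0.1]
grip_width: 0.551
finger_force: 0.0
t: 14.92
position: [527.9, 33.5, 196.0]
eef_rot: [-3.118, -0.38, -0.003]
contact_force: [-0.1, 0.2, -0.1]
grip_width: 0.552
finger_force: 0.0
[(array([157. , 187.8]), 0.55, array([589., 235.,  26.]))]
[(array([220.2, 276. ]), 0.9, array([589., 231.,  26.])), (array([359.9, 138.2]), 0.57, array([ 517., -361.,   26.]))]
```

View pics/e.png

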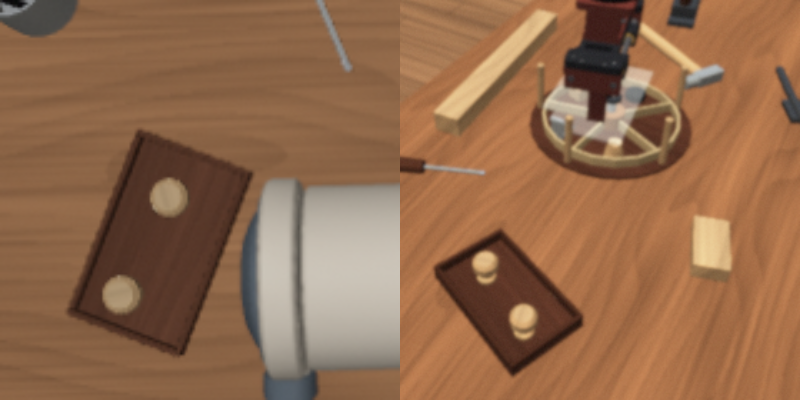

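Both knobs stand upright in the tray (side crop (486,265) and (523,320)), and the arm is clear of everything.

```bash
python3 -c "
from workcell import manip
print(manip.close_job())"
```

```text
the job is handed in; nothing more can be done
None
```

I turned the carousel to bring the knob to the front, stood the knob upright in the job tray beside its twin, and handed the job in at about 15 s; the hand-in returned no verdict.

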